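# Unlock the tube-rack feeder and hold its sprung rod out at the length mark

## Task

Make room in the tube-rack feeder for another rack: draw the locking pin up out of its bore, park it upright in the notch of the block at the feeder's side with its collar down on the block, and let go of it. Then pull the sprung rod out by its upright grip plate until the middle of the plate is level with the black pointer on the scale rail, and hold it there: finish while still holding the rod at the mark. Leave the other things on the bench where they are.

Things in the scene. Friction and masses are not known exactly. Their poses are not given: they have to be found in the camera images.
- feeder: White tube-rack feeder, fixed. Origin on the bench right below the pin's bore; +x runs back along the lane of tube racks, -x is the way the rod pulls out, z up. Lock housing round the bore: x -25..35, y -30..30 mm, top 80 mm high; sleeve out to x -37 mm. Base plate 8 mm thick. Lane behind: x 40..316, y -45..45 mm, tubes to 117 mm high.
- rod: Sprung steel rod (12 mm bar, 45 mm above bench) ending in an upright grip plate, 12 mm thick along feeder x, 50 mm wide, 35..105 mm high. Origin mid-plate, 85 mm up: pinch here, fingers closing along feeder x. Slides only along feeder x: home at -95 mm, up to 120 mm out. Spring pulls it back: 6 N at home, 12 N at 90 mm out. The pin in its bore locks it.
- index: The length mark: fixed black pointer, 4 mm thick, on a clamp on the scale rail beside the rod. Origin on the bench under the rod's axis, axes as the feeder's; pointer mid-plane at x 0, tip at y 35 mm, 80..90 mm high. It stands 50 to 90 mm farther out than the grip plate at home. The rod is at the mark when rod has x = 0 in this frame.
- pin: Loose steel locking pin, upright in the 12.5 mm bore at the start. Origin at the centre of its collar's underside, then 80 mm above the bench; z up. Shank 10 mm across, to 50 mm below the origin; collar 26 mm across, 5 mm thick; round head 16 mm across, 5..41 mm above the origin. Pinch the head 27 mm above the origin.
- park: Aluminium parking block with the notch, on the base plate at one side or the other of the housing (opposite it is a closed block with a black round button, no notch). 38 mm along x, 44 mm wide, 54 mm tall; origin at its underside, 8 mm above the bench; axes as the feeder's.
- notch (a point): The pin's place at the top of the parking block, 62 mm above the bench. The notch is an upright slot, top to bottom, 15 mm wide along y, open on top and towards -x, closed 10 mm behind this point (+x). Parked, the pin stands in the slot, collar on the block's top, its origin at this point, and stays so when let go.
- cap_a: Leave alone: red tube cap, 17 mm across, 21 mm tall, loose on the bench beside the rod side of the feeder
- cap_b: Leave alone: another such red cap, beside the lane side of the feeder
- basket: Leave alone: white open basket of red caps, 130 x 100 x 60 mm
- cup: Leave alone: white cup of wooden sticks, 68 mm across, sticks to 130 mm high
- tube_rack: Leave alone: grey tube rack 110 x 50 mm with tubes to 117 mm high
- adapter: Leave alone: black power adapter 110 x 55 x 32 mm
- label_box: Leave alone: cardboard box 100 x 80 x 60 mm

How it is judged (in metres and radians):
On the way, in this order (a step that is already met when the one before it is completed fails the run):
1. the pin is drawn clear of its bore, the rod still home (z of pin in the frame of feeder above 0.128 m and x of rod in the frame of feeder above -0.103 m), for 0.05 s.
2. the pin stands parked in the side notch, let go, the rod still home (horizontal distance between pin and notch below 0.01 m and z of pin in the frame of notch between -0.004 and 0.004 m and angle between pin's own z axis and vertical below 0.2 rad and contact force between the fingers and pin below 0.2 N and linear speed of pin below 0.03 m/s and x of rod in the frame of feeder above -0.103 m), for 0.2 s.
3. the rod is held at the length mark (x of rod in the frame of index between -0.005 and 0.005 m and linear speed of rod below 0.01 m/s and contact force between the fingers and rod above 3 N), for 0.5 s.
At the end, for the whole second after the job is handed in: The rod's grip plate is within 5 mm of the pointer, still, and gripped by the fingers (over 3 N), with nothing else holding the rod; the pin stands in the notch (within 10 mm of its place, collar within 4 mm of the block's top, tilted under 0.2 rad), not touched by the fingers (all of step 3 and horizontal distance between pin and notch below 0.01 m and z of pin in the frame of notch between -0.004 and 0.004 m and angle between pin's own z axis and vertical below 0.2 rad and contact force between the fingers and pin below 0.2 N and linear speed of pin below 0.03 m/s and contact force between rod and pin below 0.3 N and contact force between rod and cap_a below 0.3 N and contact force between rod and cap_b below 0.3 N and contact force between rod and basket below 0.3 N and contact force between rod and cup below 0.3 N and contact force between rod and tube_rack below 0.3 N and contact force between rod and adapter below 0.3 N and contact force between rod and label_box below 0.3 N); the arm keeps its last pose, push and grip.
It fails at once if a bystander was moved by more than 30 mm (distance of any of cap_a, cap_b, basket, cup, tube_rack, adapter, label_box from where it was at the start of the episode above 0.03 m).
It also fails if it takes over 51 s, if anything falls off the work surface, if the arm or the gripper's body presses on something with over 40 N, if the wrist force passes 120 N, or if a joint passes its speed limit or range.

## Robot

A 6-joint arm with a two-finger parallel gripper is mounted at the origin on the work surface. World frame = base frame: x ahead of the robot, y to its left, z up, the work surface at z = 0. Lengths are in m, angles in degrees, forces in N, time in s.
With the tool pointing down it reaches from about 0.25 to 0.8 m from the base axis. Payload 3.9 kg.
Tool frame: the origin (TCP) lies at the very end of the fingers, on their centre line; the grasp point (between the pads) lies 19 mm behind it; z points along the fingers, y is the line along which they close (so a half turn about z gives the same grasp; the last joint's range is limited). The gripper opens to 85 mm and grips with 20 to 120 N. Pads are 22 mm wide; open, the fingers measure 114 mm over their backs; the gripper's body (76 mm by 85 mm) begins 54 mm behind the grasp point. The pads swing forward as they close: fully open they stand 13 mm farther back than shut.
Start: joints at [63.942, 14.897, -7.913, 67.191, 0, 90], TCP at [0.231, 0.472, 0.231] pointing down, gripper open.
Joint ranges: [-159.42, 159.42], [-47.68, 98.78], [-73.54, 78.23], [-108.79, 121.32], [-90, 84.71], [-180, 180]. Speed limits (degrees/s): [147.25, 147.25, 180, 180, 180, 180].

## Interface

Orientations are given as a 3x3 rotation matrix whose columns are the frame's x, y, z axes.
In Python, from plant import env gives the robot as it stands. The module is installed in compiled form; this text tells all that it offers.
- The arm moves only by the tool step_arm, never from a script. Its argument "targets" is a list that holds one entry, the list of rows, each a list of 5 numbers: the shift along the world's x, y, z in cm, then the turn about the world's z in degrees, then the finger opening in cm, from 0 to 8.54. In form: [[[x, y, z, twist, hand], ...]]. A call has exactly 8 rows; each row is the pose to reach, as a shift and turn from the pose commanded when the call began; what a row does not reach only later rows make up. A row lasts 1/10 s, in which the tool goes at most 50 mm and 8.59 degrees, less where a joint would pass 70% of its speed; a pose out of reach is approached as far as the arm can. A call with a gripper value outside its range is refused whole. The fingers move at their own pace and stop on an object; the grip force is fixed at half the most. Time passes only in rows, so rows that repeat a pose let the fingers close, or fill a call up. It gives the time, the measured TCP pose, the force, the opening and the grip force at its end, in the units of the state.
- env.get_obs(): the state, without advancing time (a new reading comes with each control period).
- env.camera(name): name is "scene" or "side" or "wrist"; returns the picture (420x560x3 uint8, red, green, blue); there is no depth.
- env.camera_params(name): a dict with "fx", "fy", "cx", "cy" (pixels), "origin" and "attitude" of the camera in the world. Camera axes: x right, y up, looking along -z (the intrinsics and any distortion apply to the point x, -y, -z); pixel columns grow to the right and rows downward; lengths in m; the calibration is good to about 2 mm. The wrist camera is an equidistant fisheye: a pixel r from the principal point sees the ray r / f radians off the axis. A picture is of the moment at which its call begins: read the wrist's pose just before it. camera_params takes no time and is no camera call; for the wrist camera it gives the pose at the moment of the call.
- env.finish_job(): hands the job in; it is judged then, once.
Trained networks look in the newest picture that a camera, given by its name, has taken for a name from the list of things; names that differ only in an ending like _2 or _b are one class to them, and where a whole thing is asked for, a point or a joint stands for the part that bears it (a point fixed in the world has none). Each returns a list of dicts, best first, with "score" (0 to 1); they miss things now and then, are a little off and sometimes report something else, mostly with a low value. They report only what shows in the picture. A call takes as long as a camera call.
- env.spot_in(camera, query): "box" ([left, top, right, bottom] in pixels, round what is visible of it).
- env.mark_of(camera, query): "location" ([column, row] in pixels: a listed point, or the origin of a listed thing).
The state is a dict: "time": time; "joints": joint angles; "qd": joint speeds; "tau": joint torques, N m; "tool_pos": TCP position; "tool_rot": TCP orientation; "force": force on the tool from outside, world axes, zero at the start; "ft_torque": the same for the moment, N m; "width": finger opening in m; "finger_force": force on a finger pad.
Only numpy, scipy, OpenCV 4.12 (cv2) and the standard library are available. Lean on these libraries where they do the work, as an engineer would, in place of code of your own. Each camera call takes 0.05 s, during which the arm holds its last target. There are 200 camera calls.

## Working session

There is one attempt and no reset: what is moved stays moved. The work goes in short steps, Python scripts to look and compute and a tool call to move; the robot and the scene stay as the last step left them, time stands still between calls to the robot, and variables do not carry over. Pictures are saved under pics/ and viewed, at most 10 in all, crops included, and the job is handed in when it is done.

Besides the shell and the picture viewer there is one more tool, called as name(argument=value, ...), one argument or row to a line, values as JSON. step_arm: Moves the arm, as the interface text tells. Its arguments: {"type":"object","properties":{"targets":{"type":"array","items":{"type":"array","items":{"type":"array","items":{"type":"number"}}}}},"required":["targets"]}

```bash
mkdir -p pics
cat > h.py <<'E'
import numpy as np,cv2
from plant import env
def ray(cam,px):
    p=env.camera_params(cam);u=(px[0]-p['cx'])/p['fx'];v=(px[1]-p['cy'])/p['fy']
    if cam=='wrist':
        r=np.hypot(u,v);s=np.sin(r)/r if r>1e-9 else 1;d=np.array([u*s,-v*s,-np.cos(r)])
    else: d=np.array([u,-v,-1.])
    d=np.array(p['attitude'])@d
    return np.array(p['origin']),d/np.linalg.norm(d)
def atz(cam,px,z):
    o,d=ray(cam,px);return o+d*(z-o[2])/d[2]
def tri(rs):
    A=0;b=0
    for o,d in rs:
        P=np.eye(3)-np.outer(d,d);A=A+P;b=b+P@o
    x=np.linalg.solve(A,b);return x,[np.linalg.norm(np.cross(x-o,d))*1e3 for o,d in rs]
def snap(cam,name):
    im=env.camera(cam);cv2.imwrite('pics/%s.png'%name,im[:,:,::-1]);return im
E
python3 - <<'E'
from h import *
np.set_printoptions(precision=3,suppress=True)
ims=[snap(c,c+'0') for c in ('scene','side','wrist')]
cv2.imwrite('pics/a.png',np.hstack(ims[:2])[:, :, ::-1][:, :] if 0 else cv2.resize(np.vstack(ims[:2]),(400,600))[:,:,::-1])
for q in ('pin','rod','index','park','notch','feeder','cap_a'):
    L=[]
    for c in ('scene','side','wrist'):
        m=env.mark_of(c,q)[:2]
        print(q,c,[(np.round(x['location']),round(x['score'],2)) for x in m])
        if m and c!='wrist' or (m and m[0]['score']>.6): L.append(ray(c,m[0]['location']))
    if len(L)>1: print('   ',*tri(L))
print({c:env.camera_params(c) for c in ('scene','side')})
E
```

```text
pin scene [(array([280., 219.]), 0.69)]
pin side [(array([283., 208.]), 0.66)]
pin wrist []
    [0.561 0.074 0.077] [np.float64(4.64376259274896), np.float64(4.643762592749083)]
rod scene [(array([238., 221.]), 0.91)]
rod side [(array([293., 226.]), 0.96)]
rod wrist []
    [ 0.581 -0.031  0.088] [np.float64(1.734956951870388), np.float64(1.734956951870268)]
index scene [(array([238., 219.]), 0.68), (array([279., 218.]), 0.35)]
index side [(array([226., 352.]), 0.33)]
index wrist []
    [ 0.298 -0.121 -0.301] [np.float64(74.0818735177268), np.float64(74.08187351772689)]
park scene [(array([300., 254.]), 0.79), (array([120., 195.]), 0.38)]
park side [(array([306., 215.]), 0.59)]
park wrist []
    [0.635 0.118 0.019] [np.float64(4.312293899214417), np.float64(4.31229389921451)]
notch scene [(array([305., 242.]), 0.72), (array([300., 184.]), 0.16)]
notch side [(array([304., 206.]), 0.54), (array([285., 229.]), 0.42)]
notch wrist []
    [0.628 0.129 0.052] [np.float64(5.628840355225463), np.float64(5.62884035522539)]
feeder scene [(array([276., 239.]), 0.82)]
feeder side [(array([285., 22
[... 168 characters left out ...]
03., 183.]), 0.54)]
cap_a side [(array([227., 216.]), 0.37)]
cap_a wrist []
    [ 0.517 -0.014  0.006] [np.float64(167.33623153727808), np.float64(167.33623153727802)]
{'scene': {'fx': 407.6699626315752, 'fy': 407.6699626315752, 'cx': 276.88256020680063, 'cy': 208.5847654944287, 'origin': array([1.245, 0.067, 0.822]), 'attitude': array([[ 0.01 , -0.722,  0.692],
       [ 1.   ,  0.016,  0.002],
       [-0.012,  0.692,  0.722]])}, 'side': {'fx': 390.3284755670386, 'fy': 390.3284755670386, 'cx': 285.5910579942364, 'cy': 212.90278853000814, 'origin': array([ 0.517, -0.962,  0.826]), 'attitude': array([[ 0.998,  0.042, -0.038],
       [-0.056,  0.592, -0.804],
       [-0.011,  0.805,  0.594]])}}
```

View pics/scene0.png

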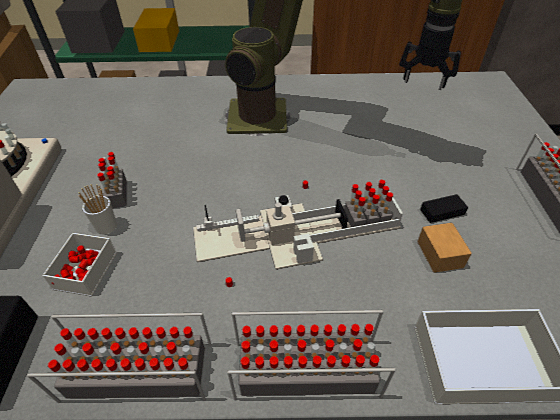

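View pics/side0.png

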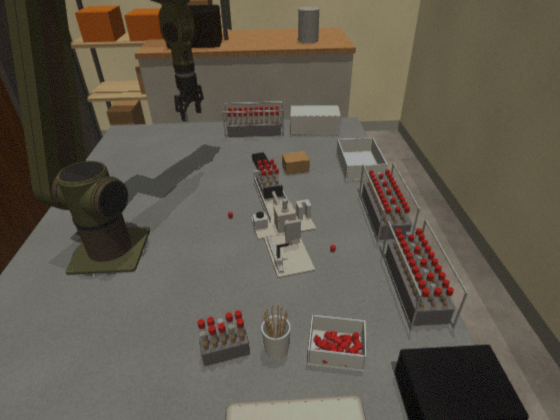

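The scene shows the feeder mid-table: pin at about (283,200), grip plate (240,222), and pointer (207,215). The notched park block is on the near, world +x side (302,250). The side view agrees, with the pin at (284,205), park (305,210) and button block (260,218). I'll move above it for a close look.

step_arm(
  targets=[
    [[3,-4,1,0,8.5],[6,-8,2,0,8.5],[9,-12,3,0,8.5],[12,-16,4,0,8.5],[15,-20,5,0,8.5],[18,-24,6,0,8.5],[21,-28,7,0,8.5],[24,-32,7,0,8.5]],
  ],
)

```text
time: 2.0
tool_pos: [0.4681, 0.1556, 0.3027]
tool_rot: [[-0.898, 0.439, 0.003], [0.439, 0.898, 0.001], [-0.002, 0.002, -1.0]]
force: [1.1, 0.8, -0.3]
width: 0.0853
finger_force: 0.0
```

```bash
cat > m.py <<'E'
from h import *
import sys
np.set_printoptions(precision=4,suppress=True)
def look(n):
    o=env.get_obs();print(o['time'],o['tool_pos'],o['tool_rot'].tolist() if hasattr(o['tool_rot'],'tolist') else o['tool_rot'],o['joints'])
    snap('wrist',n);R={}
    for q in ('pin','rod','index','park','notch','feeder','cap_a'):
        m=env.mark_of('wrist',q)[:2]
        for x in m: print(q,np.round(x['location'],1),round(x['score'],2),atz('wrist',x['location'],dict(pin=.08,rod=.085,index=0,park=.008,notch=.062,feeder=0,cap_a=0.)[q]))
look(sys.argv[1])
E
python3 m.py w1
```

```text
2.0 [0.4681 0.1556 0.3027] [[-0.8983811986269814, 0.4392074268902824, 0.002838682434763314], [0.43921182725240404, 0.8983828033152867, 0.0011443377871028495], [-0.0020476218284977794, 0.0022748344519733193, -0.9999953161755627]] [18.3747 10.4263 -3.2049 76.1937  0.011  44.4283]
pin [249.7 277.2] 0.92 [0.5609 0.0638 0.08  ]
rod [198.7 316.2] 0.82 [ 0.5795 -0.0232  0.085 ]
rod [312.4 295.8] 0.63 [0.6152 0.1266 0.085 ]
park [311.6 274.7] 0.9 [0.6228 0.1314 0.008 ]
notch [315.8 296.5] 0.92 [0.6289 0.1306 0.062 ]
feeder [256.9 249.1] 0.93 [0.5525 0.0765 0.    ]
cap_a [244.4 112.3] 0.6 [0.3699 0.15   0.    ]
```

View pics/w1.png

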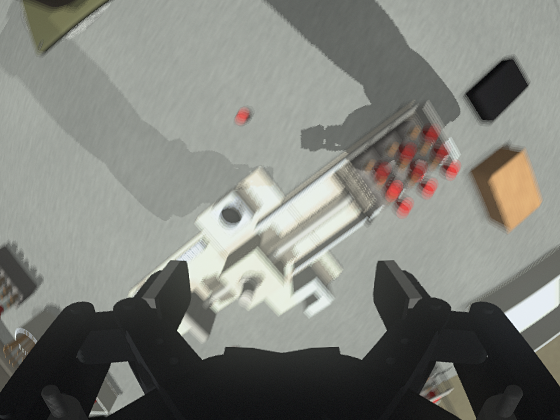

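The picture is blurred because the arm was still moving. It shows the pin at about (250,278), the notch block at (316,295) and the button block at (232,213). I'll centre over it and turn so the finger line runs along feeder x.

step_arm(
  targets=[
    [[3,-2,0,8,8.5],[6,-4,0,16,8.5],[9,-6,0,24,8.5],[11,-8,0,32,8.5],[13,-9.5,0,36,8.5],[13,-9.5,0,36,8.5],[13,-9.5,0,36,8.5],[13,-9.5,0,36,8.5]],
  ],
)

```text
time: 3.2
tool_pos: [0.5956, 0.0635, 0.3012]
tool_rot: [[-0.985, -0.174, -0.001], [-0.174, 0.985, 0.0], [0.001, 0.0, -1.0]]
force: [0.8, -0.4, -0.2]
width: 0.0851
finger_force: 0.0
```

```bash
python3 m.py w2
```

```text
3.2 [0.5956 0.0635 0.3012] [[-0.9847091379206835, -0.17420518172684002, -0.0006843646854696165], [-0.1742053922054565, 0.984709304023432, 0.00026056905228216817], [0.0006285077940218015, 0.0003758047452853856, -0.9999997318743371]] [ 6.076  21.5841 12.203  80.6563  0.019  -3.9564]
pin [289.3 155.3] 0.93 [0.5644 0.0661 0.08  ]
rod [209.7 158.2] 0.58 [ 0.5819 -0.0219  0.085 ]
index [290.5 152.1] 0.36 [0.5674 0.0698 0.    ]
park [325.  203.8] 0.65 [0.6288 0.1295 0.008 ]
notch [328.3 216.9] 0.97 [0.6325 0.1271 0.062 ]
feeder [289. 148.] 0.59 [0.5625 0.0663 0.    ]
cap_a [195.4 232.4] 0.69 [ 0.7063 -0.0483  0.    ]
cap_a [369.6  31. ] 0.55 [0.3759 0.147  0.    ]
```

View pics/w2.png

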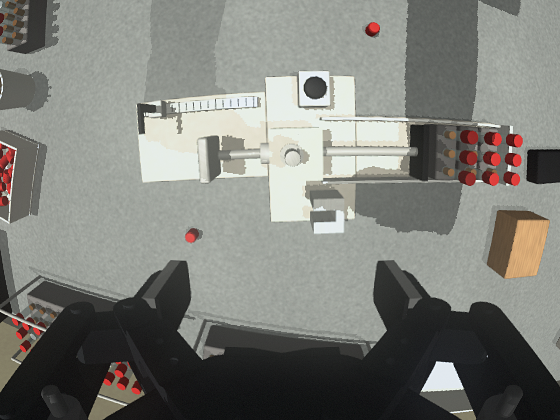

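Sharp view: pin head (292,157), plate (208,160), notch block (328,220), button block (315,88), scale rail (160–258,102), with something black at (148,115). I'll zoom in on the pointer and notch.

Run:
```python
import cv2
i=cv2.imread('pics/w2.png');cv2.imwrite('pics/w2c.png',cv2.resize(i[80:245,130:350],None,fx=3.6,fy=3.6,interpolation=cv2.INTER_CUBIC))
```

```text
(no output)
```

View pics/w2c.png

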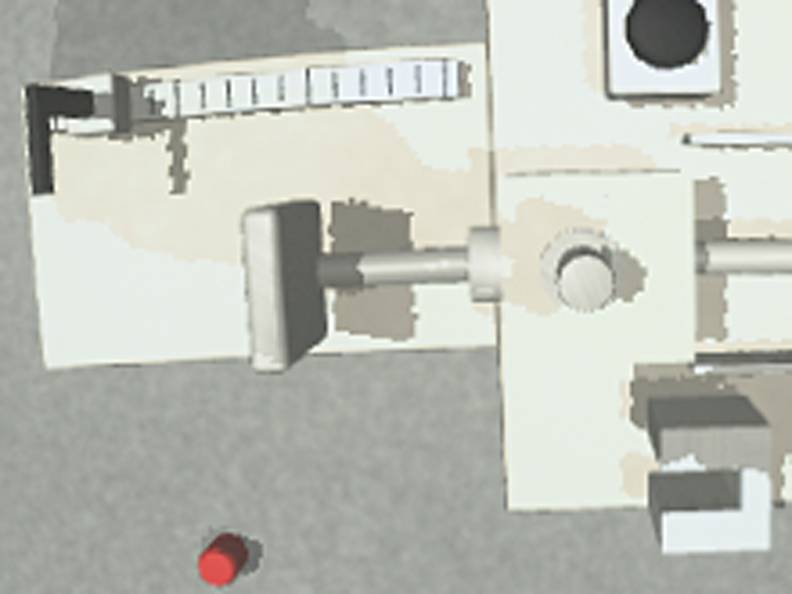

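The crop shows the pointer blade's tip at crop (40,190), i.e. pixel (141,133). The plate top mid is at crop (265,288), i.e. (203.6,160). The slot spans crop y 472–513 and is closed at x 742, so the notch is at about (328.0,216.4). The pin head top is at (292.8,158).

Run:
```python
from h import *
np.set_printoptions(precision=4,suppress=True)
f=lambda c,z:atz('wrist',(130+c[0]/3.6,80+c[1]/3.6),z)[:2]
pin=f((586,281),.121);coll=f((581,264),.085);plate=f((265,288),.105);notch=f((713,491),.062);ptr=f((40,190),.09)
lane=[f((700,257),.045),f((360,268),.045)]
print(pin,coll,plate,notch,ptr)
e=[f((505,508),.008)-f((497,175),.008), f((46,366),.008)-f((490,345),.008), f((258,366),.105)-f((246,212),.105), f((770,552),.062)-f((660,552),.062)]
for v in e+[lane[0]-lane[1],pin-plate]: print(np.degrees(np.arctan2(v[1],v[0])),np.linalg.norm(v))
for th in (99,100,101):
    c,s=np.cos(np.radians(th)),np.sin(np.radians(th));R=np.array([[c,s],[-s,c]])
    print(th,'plate',R@(plate-pin),'notch',R@(notch-pin),'ptr-plate',R@(ptr-plate))
print(env.camera_params('wrist'))
```

```text
[0.5636 0.0673] [0.5621 0.0668] [ 0.5825 -0.025 ] [0.6321 0.1263] [ 0.5637 -0.1077]
10.904407706779642 0.12821330525808325
-78.3358520398692 0.18003906364366584
12.18526026577254 0.0463162457594161
99.56823402195171 0.0388952504380932
101.74172185049311 0.11668270257435091
101.59535504144102 0.09422201531279017
99 plate [-0.0941 -0.0043] notch [ 0.0475 -0.0769] ptr-plate [-0.0788  0.0315]
100 plate [-0.0942 -0.0026] notch [ 0.0462 -0.0777] ptr-plate [-0.0783  0.0328]
101 plate [-0.0942 -0.001 ] notch [ 0.0448 -0.0785] ptr-plate [-0.0777  0.0342]
{'fx': 325.19226210127806, 'fy': 325.19226210127806, 'cx': 281.6077679854369, 'cy': 211.96212005127802, 'origin': array([0.5322, 0.0502, 0.4444]), 'attitude': array([[-0.1732, -0.9492, -0.2628],
       [ 0.9849, -0.1666, -0.0472],
       [ 0.001 , -0.267 ,  0.9637]])}
```

step_arm(
  targets=[
    [[-1,0.1,-3,1.5,5],[-2,0.2,-6,1.5,5],[-3.3,0.35,-9,1.5,5],[-3.3,0.35,-12,1.5,5],[-3.3,0.35,-15,1.5,5],[-3.3,0.35,-15,1.5,5],[-3.3,0.35,-15,1.5,5],[-3.3,0.35,-15,1.5,5]],
  ],
)

```text
time: 4.4
tool_pos: [0.565, 0.0657, 0.153]
tool_rot: [[-0.98, -0.198, 0.003], [-0.198, 0.98, 0.0], [-0.003, -0.0, -1.0]]
force: [0.5, 2.1, 0.4]
width: 0.0499
finger_force: 0.0
```

```bash
python3 m.py w3
python3 - <<'E'
import cv2
i=cv2.imread('pics/w3.png');cv2.imwrite('pics/w3.png',i)
E
```

```text
4.4 [0.565  0.0657 0.153 ] [[-0.9801357372630451, -0.1983019266058459, 0.003206625053996375], [-0.19830175723437013, 0.9801409456321263, 0.00037386243772229914], [-0.003217082154397624, -0.00026944344696733913, -0.9999947888777425]] [  6.6346  21.4614 -10.3253  58.0284   0.0001  -4.8031]
pin [284.9 218. ] 0.69 [0.5639 0.0672 0.08  ]
rod [154.  219.8] 0.94 [ 0.5823 -0.0245  0.085 ]
park [330.1 270.6] 0.78 [0.628  0.1267 0.008 ]
park [288.3 217.7] 0.55 [0.5829 0.0751 0.008 ]
notch [336.9 300. ] 0.57 [0.6293 0.1253 0.062 ]
feeder [286.2 193.4] 0.8 [0.5618 0.069  0.    ]
cap_a [407.7  22.5] 0.59 [0.3737 0.1484 0.    ]
cap_a [152.9 299.2] 0.48 [ 0.7065 -0.0515  0.    ]
```

View pics/w3.png

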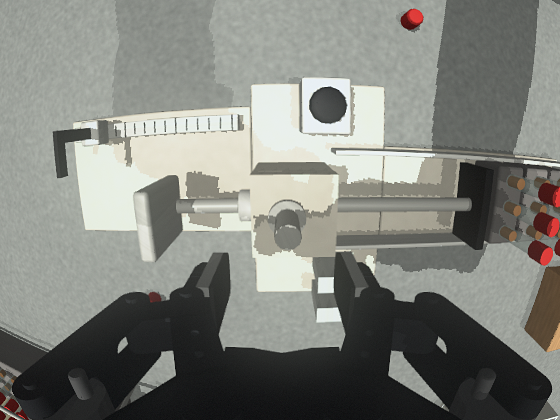

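The pin is at (0.564,0.067) in all three views, at pixel (287,215), with the fingers straddling it. Next I'll descend and close.

step_arm(
  targets=[
    [[-0.1,0.15,-2,0,5],[-0.1,0.15,-4,0,5],[-0.1,0.15,-5.5,0,5],[-0.1,0.15,-6.2,0,5],[-0.1,0.15,-6.2,0,5],[-0.1,0.15,-6.2,0,0],[-0.1,0.15,-6.2,0,0],[-0.1,0.15,-6.2,0,0]],
  ],
)

```text
time: 5.6
tool_pos: [0.5634, 0.0675, 0.0903]
tool_rot: [[-0.98, -0.198, 0.002], [-0.198, 0.98, 0.001], [-0.002, 0.001, -1.0]]
force: [-0.0, 1.2, 2.1]
width: 0.0146
finger_force: 58.4
```

step_arm(
  targets=[
    [[0,0,0,0,0],[0,0,0,0,0],[0,0,0,0,0],[0,0,0,0,0],[0,0,1,0,0],[0,0,2,0,0],[0,0,3,0,0],[0,0,4,0,0]],
  ],
)

```text
time: 6.4
tool_pos: [0.5625, 0.0672, 0.1301]
tool_rot: [[-0.98, -0.198, 0.0], [-0.198, 0.98, 0.0], [-0.0, 0.0, -1.0]]
force: [1.1, 2.4, -2.3]
width: 0.0142
finger_force: 58.6
```

step_arm(
  targets=[
    [[0,0,1.5,0,0],[0,0,3,0,0],[0,0,3,0,0],[2,1.7,3,0,0],[4,3.4,3,0,0],[6,5.2,3,0,0],[6.9,5.9,3,0,0],[6.9,5.9,3,0,0]],
  ],
)

```text
time: 7.2
tool_pos: [0.632, 0.1265, 0.1583]
tool_rot: [[-0.98, -0.199, -0.001], [-0.199, 0.98, -0.001], [0.001, -0.001, -1.0]]
force: [-0.8, -0.7, -0.6]
width: 0.014
finger_force: 58.7
```

step_arm(
  targets=[
    [[0,0,0,0,0],[0,0,0,0,0],[0,0,0,0,0],[0,0,0,0,0],[0,0,0,0,0],[0,0,0,0,0],[0,0,0,0,0],[0,0,0,0,0]],
  ],
)

```text
time: 8.0
tool_pos: [0.6315, 0.1261, 0.1592]
tool_rot: [[-0.98, -0.198, 0.0], [-0.198, 0.98, -0.0], [-0.0, -0.0, -1.0]]
force: [0.2, -0.6, -0.5]
width: 0.0145
finger_force: 58.7
```

```bash
python3 m.py w4
python3 - <<'E'
from h import *
c=[]
for n in ('scene','side'):
    snap(n,n+'4')
    for q in ('pin','notch'): print(n,q,[(np.round(x['location'],1),round(x['score'],2)) for x in env.mark_of(n,q)[:2]])
i=cv2.imread('pics/w4.png')[170:420,180:420];j=cv2.imread('pics/scene4.png')[180:280,270:340];k=cv2.imread('pics/side4.png')[160:260,260:330]
z=lambda a:cv2.resize(a,(420,600) if a is not i else (576,600),interpolation=cv2.INTER_CUBIC)
cv2.imwrite('pics/c4.png',cv2.resize(np.hstack([z(i)]),(576,600)))
cv2.imwrite('pics/d4.png',cv2.resize(np.hstack([z(j),z(k)]),(798,570)))
E
```

```text
8.0 [0.6315 0.1261 0.1592] [[-0.9801188411373367, -0.19841133011822257, 3.64461537762799e-05], [-0.19841133080827186, 0.9801188415385238, -1.637292869633111e-05], [-3.2472987457086954e-05, -2.3278745773452745e-05, -0.9999999992018026]] [11.2923 28.5428  2.3423 63.7976 -0.0013 -0.1518]
pin [109.4 231.4] 0.63 [ 0.671  -0.0069  0.08  ]
pin [280.8 254. ] 0.56 [0.6597 0.1306 0.08  ]
rod [ 95.1 119. ] 0.59 [ 0.5841 -0.0246  0.085 ]
park [281.5 193.8] 0.63 [0.6304 0.1252 0.008 ]
feeder [235.2 109.7] 0.92 [0.5623 0.0679 0.    ]
cap_a [109.6 227.1] 0.58 [ 0.7031 -0.0497  0.    ]
cap_a [284.3 255.3] 0.17 [0.6935 0.1409 0.    ]
scene pin [(array([302.4, 217.9]), 0.72)]
scene notch [(array([305.2, 241.6]), 0.89), (array([229.7, 285.5]), 0.51)]
side pin [(array([303.8, 179.9]), 0.36)]
side notch [(array([303.8, 204.5]), 0.73)]
```

View pics/c4.png

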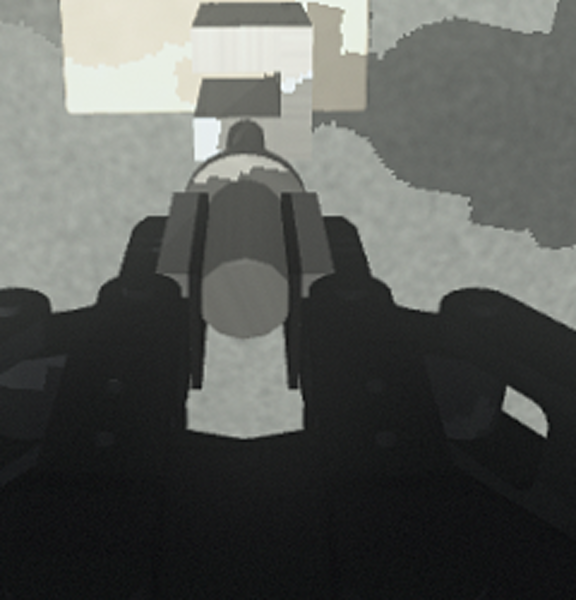

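View pics/d4.png

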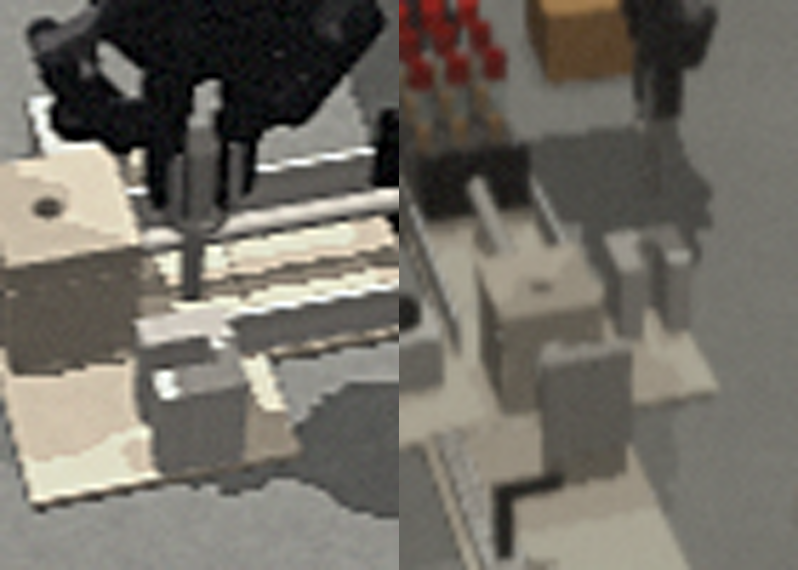

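The pin is held upright in the wrist crop, with the shank tip at crop (246,120) and the slot spanning rows 78–117, closed at column 280. Next I'll compare the projected pin with the slot.

Run:
```python
from h import *
np.set_printoptions(precision=4,suppress=True)
f=lambda c,z:atz('wrist',(180+c[0]/2.4,170+c[1]/2.4),z)[:2]
xf=np.array([-.198,.980]);yf=np.array([-.980,-.198])
o=env.get_obs()['tool_pos'][:2]
F=lambda p:np.array([(p-o)@xf,(p-o)@yf])*1e3
print('slot far',F(f((240,78),.062)),'near',F(f((240,117),.062)),'closed',F(f((280,100),.062)),'outer far edge',F(f((250,27),.062)),'open side',F(f((193,27),.062)),'back',F(f((312,27),.062)))
print('shank tip top edge',F(f((246,120),.0997)),'L',F(f((228,136),.0997)),'R',F(f((264,136),.0997)))
print('head top L,R,near', F(f((201,300),.1907)),F(f((290,300),.1907)),F(f((245,338),.1907)),'far',F(f((245,258),.1907)))
print('collar far',F(f((246,150),.1547)))
p=env.camera_params('scene')
print('scene: notch',F(atz('scene',(305.2,241.6),.062)[:2]),'side',F(atz('side',(303.8,204.5),.062)[:2]))
# scene crop d4: shank bottom (190,297), scale 5.7
g=lambda c:(270+c[0]/5.7,180+c[1]/5.7)
print('scene shank bottom',F(atz('scene',g((190,294)),.0997)[:2]),'tri',[F(x[:2]) for x in [atz('scene',g((48,208)),.08)]],'slot mid',F(atz('scene',g((185,352)),.062)[:2]))
```

```text
slot far [-1.8259  6.2688] near [-1.8351 -6.6248] closed [10.9453 -0.9569] outer far edge [ 1.3032 22.6702] open side [-16.5037  22.6954] back [20.7041 22.7372]
shank tip top edge [-0.0592  3.812 ] L [-4.9629 -0.7526] R [ 4.858  -0.7508]
head top L,R,near [-7.7349  0.6152] [6.8164 0.6094] [-0.5332 -6.815 ] far [-0.5516  8.4325]
collar far [-0.273  14.2395]
scene: notch [6.5296 2.8837] side [-9.4169  3.05  ]
scene shank bottom [0.7209 3.4222] tri [array([-42.1   ,  80.5428])] slot mid [0.009  3.8541]
```

step_arm(
  targets=[
    [[0,0,-2,0,0],[0,0,-3.2,0,0],[0,0,-4.2,0,0],[0,0,-5.2,0,0],[0,0,-6.2,0,0],[0,0,-7.2,0,0],[0,0,-8.0,0,0],[0,0,-8.2,0,0]],
  ],
)

```text
time: 9.5
tool_pos: [0.6308, 0.1259, 0.0758]
tool_rot: [[-0.98, -0.198, -0.002], [-0.198, 0.98, -0.0], [0.002, 0.0, -1.0]]
force: [0.0, 0.2, -1.1]
width: 0.0141
finger_force: 58.7
```

step_arm(
  targets=[
    [[0,0,-0.15,0,0],[0,0,-0.3,0,0],[0,0,-0.4,0,0],[0,0,-0.4,0,0],[0,0,-0.4,0,4],[0,0,-0.4,0,4],[0,0,-0.4,0,4],[0,0,-0.4,0,4]],
  ],
)

```text
time: 10.3
tool_pos: [0.6317, 0.1261, 0.0733]
tool_rot: [[-0.98, -0.198, 0.0], [-0.198, 0.98, 0.0], [-0.0, 0.0, -1.0]]
force: [-0.2, -0.7, 0.2]
width: 0.0398
finger_force: 0.0
```

```bash
python3 m.py w5
python3 - <<'E'
from h import *
print(env.get_obs()['force'])
for n in ('scene','side'):
    snap(n,n+'5')
    for q in ('pin','notch'): print(n,q,[(np.round(x['location'],1),round(x['score'],2)) for x in env.mark_of(n,q)[:2]])
i=cv2.imread('pics/w5.png')[150:400,160:400];j=cv2.imread('pics/scene5.png')[190:290,270:340]
cv2.imwrite('pics/c5.png',np.hstack([cv2.resize(i,(420,440)),cv2.resize(j,(308,440),interpolation=cv2.INTER_CUBIC)]))
E
```

```text
10.3 [0.6317 0.1261 0.0733] [[-0.9801221854220217, -0.19839446114974935, 0.00037340147351290666], [-0.19839444589732022, 0.9801222565477585, 7.782560706281161e-05], [-0.00038141926419452463, 2.197825641375164e-06, -0.9999999272572546]] [11.2921 31.9282 -5.2589 52.791   0.0002 -0.151 ]
pin [282.2 253.7] 0.95 [0.6239 0.1241 0.08  ]
feeder [220.9 103.5] 0.79 [ 0.5613  0.0703 -0.    ]
feeder [286.  218.9] 0.21 [0.6306 0.1284 0.    ]
cap_a [ 66.3 262.7] 0.98 [ 0.7078 -0.0489  0.    ]
[ 0.42438933 -0.01592274  0.89878602]
scene pin [(array([299.6, 242.3]), 0.67)]
scene notch [(array([303.2, 242. ]), 0.57)]
side pin [(array([231.2, 215.3]), 0.72), (array([302.6, 203.4]), 0.42)]
side notch [(array([301.9, 202.6]), 0.51)]
```

View pics/c5.png

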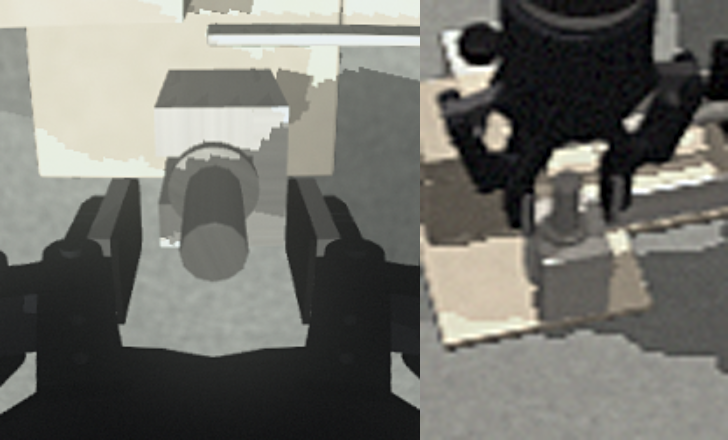

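The wrist crop shows the pin upright in the slot, with its collar flat on the block top and the open fingers clear of it. I'll go up and over to the grip plate.

step_arm(
  targets=[
    [[0,0,2,0,4],[0,0,5,0,4],[0,0,8,0,4],[-1.2,-4,8,0,4],[-2.5,-8,8,0,4],[-3.7,-12,8,0,4],[-4.9,-15.2,8,0,4],[-4.9,-15.2,8,0,4]],
  ],
)

```text
time: 11.8
tool_pos: [0.5806, -0.0295, 0.1533]
tool_rot: [[-0.981, -0.194, -0.001], [-0.194, 0.981, -0.001], [0.002, -0.001, -1.0]]
force: [0.2, 0.9, -0.2]
width: 0.0402
finger_force: 0.0
```

step_arm(
  targets=[
    [[0,0,0,0,4],[0,0,0,0,4],[0,0,0,0,4],[0,0,0,0,4],[0,0,0,0,4],[0,0,0,0,4],[0,0,0,0,4],[0,0,0,0,4]],
  ],
)

```text
time: 12.6
tool_pos: [0.5826, -0.0258, 0.1531]
tool_rot: [[-0.98, -0.198, -0.0], [-0.198, 0.98, 0.0], [0.0, 0.0, -1.0]]
force: [-0.2, 0.1, 0.6]
width: 0.0395
finger_force: 0.0
```

```bash
python3 m.py w6
```

```text
12.6 [ 0.5826 -0.0258  0.1531] [[-0.9801048519862925, -0.19848042355824336, -2.402223837443191e-05], [-0.19848042371053456, 0.9801048522412381, 4.107013719267338e-06], [2.2729150569933263e-05, 8.79324812446491e-06, -0.9999999997030322]] [ -2.5401  22.9261  -7.9759  59.0993   0.0002 -13.9882]
pin [435.7 296.1] 0.94 [0.6231 0.1125 0.08  ]
rod [285.5 219.9] 0.85 [ 0.5809 -0.0242  0.085 ]
rod [238.3 302.4] 0.21 [ 0.652  -0.0459  0.085 ]
park [285.3 224.4] 0.19 [ 0.6079 -0.0179  0.008 ]
notch [437.7 291.9] 0.63 [0.6274 0.1254 0.062 ]
feeder [383.2 193.5] 0.65 [0.5615 0.069  0.    ]
cap_a [484.4  37. ] 0.7 [0.3728 0.1456 0.    ]
cap_a [237.6 301.7] 0.62 [ 0.7049 -0.0493  0.    ]
```

View pics/w6.png

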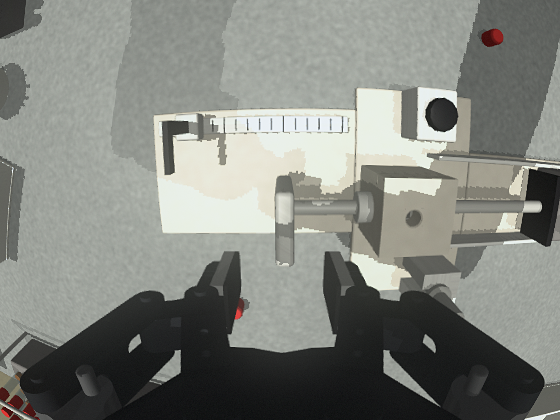

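The pin stays parked at (437,293). The plate (276–293, 178–265) is centred between the fingers, and the pointer blade is at (163–175, 122–173). I'll measure the pointer from this picture numerically.

Run:
```python
from h import *
np.set_printoptions(precision=4,suppress=True)
g=cv2.cvtColor(cv2.imread('pics/w6.png'),cv2.COLOR_BGR2GRAY)
xf=np.array([-.1985,.9801]);yf=np.array([-.9801,-.1985]);bore=np.array([.5637,.0672])
F=lambda px,z:(lambda p:np.array([p@xf,p@yf])*1e3)(atz('wrist',px,z)[:2]-bore)
for r in (150,158,165,170,172,174,176):
    c=np.where(g[r,150:200]<75)[0]+150
    if len(c): print(r,c[0],c[-1],'left@.09',F((c[0]-.5,r),.09),'right@.08',F((c[-1]+.5,r),.08))
for r in (190,215,240): print(r,g[r,268:302].tolist())
o=env.get_obs()['tool_pos'][:2]-bore;print('tcp',o@xf*1e3,o@yf*1e3)
for a in (276,293): print(F((a,220),.105))
print('bore check',F((414,218),.08))
```

```text
150 169 172 left@.09 [-170.1062   50.5704] right@.08 [-170.732    49.7276]
158 169 172 left@.09 [-170.3917   45.2511] right@.08 [-171.0194   44.1659]
165 173 173 left@.09 [-167.8113   40.4813] right@.08 [-170.5533   39.2522]
170 173 173 left@.09 [-168.0167   37.1344] right@.08 [-170.7665   35.7453]
172 172 173 left@.09 [-168.8178   35.8111] right@.08 [-170.8556   34.3383]
190 [224, 225, 224, 224, 225, 226, 233, 143, 116, 116, 113, 110, 111, 106, 106, 105, 107, 106, 106, 105, 105, 104, 103, 101, 99, 120, 137, 138, 136, 136, 137, 137, 137, 137]
215 [232, 223, 222, 221, 223, 226, 199, 143, 183, 189, 201, 218, 218, 215, 213, 209, 209, 208, 208, 206, 205, 205, 187, 169, 160, 121, 134, 152, 153, 151, 153, 152, 152, 151]
240 [171, 170, 169, 169, 171, 173, 176, 120, 122, 131, 137, 144, 148, 149, 152, 151, 153, 154, 153, 156, 155, 157, 145, 137, 136, 103, 143, 169, 169, 168, 171, 170, 167, 167]
tcp -95.05782284935471 0.05930168922195425
[-99.1562   7.2854]
[-88.7079   7.281 ]
bore check [1.635  0.8599]
```

step_arm(
  targets=[
    [[0,0,-3,0,4],[0,0,-5.5,0,4],[0,0,-7.5,0,4],[0,0,-8.7,0,4],[0,0,-8.7,0,4],[0,0,-8.7,0,0],[0,0,-8.7,0,0],[0,0,-8.7,0,0]],
  ],
)

```text
time: 13.8
tool_pos: [0.5833, -0.0245, 0.0675]
tool_rot: [[-0.98, -0.2, 0.002], [-0.2, 0.98, 0.003], [-0.003, 0.002, -1.0]]
force: [-0.5, 5.2, 1.8]
width: 0.0113
finger_force: 58.8
```

Gripped on the plate. I'll pull it out along feeder -x by about 78 mm.

step_arm(
  targets=[
    [[0,0,0,0,0],[0.2,-1,0,0,0],[0.5,-2.5,0,0,0],[0.8,-4,0,0,0],[1.1,-5.5,0,0,0],[1.4,-7,0,0,0],[1.55,-7.65,0,0,0],[1.55,-7.65,0,0,0]],
  ],
)

```text
time: 14.6
tool_pos: [0.5992, -0.1, 0.0674]
tool_rot: [[-0.98, -0.2, 0.003], [-0.2, 0.98, 0.006], [-0.004, 0.005, -1.0]]
force: [0.9, 11.3, 1.9]
width: 0.0111
finger_force: 58.9
```

step_arm(
  targets=[
    [[0,0,0,0,0],[0,0,0,0,0],[0,0,0,0,0],[0,0,0,0,0],[0,0,0,0,0],[0,0,0,0,0],[0,0,0,0,0],[0,0,0,0,0]],
  ],
)

```text
time: 15.4
tool_pos: [0.599, -0.0989, 0.0675]
tool_rot: [[-0.98, -0.201, 0.002], [-0.201, 0.979, 0.006], [-0.004, 0.005, -1.0]]
force: [0.9, 10.1, 1.6]
width: 0.0114
finger_force: 58.8
```

```bash
python3 m.py w7;  python3 - <<'E'
from h import *
np.set_printoptions(precision=1,suppress=True)
xf=np.array([-.1985,.9801]);yf=np.array([-.9801,-.1985]);b=np.array([.5637,.0672])
o=env.get_obs();t=o['tool_pos'][:2]-b;print('tcp',t@xf*1e3,t@yf*1e3,o['force'],o['width'])
def proj(fx,fy,z):
    p=env.camera_params('wrist');w=np.r_[b+fx*1e-3*xf+fy*1e-3*yf,z]
    d=np.array(p['attitude']).T@(w-p['origin']);d=np.array([d[0],-d[1],-d[2]]);s=np.hypot(d[0],d[1]);r=np.arctan2(s,d[2])
    return np.array([p['cx']+p['fx']*r*d[0]/s,p['cy']+p['fy']*r*d[1]/s])
print('expected tip of pointer',proj(-173,35,.09),'L/R',proj(-175,45,.09),proj(-171,45,.09),proj(-171,45,.08))
print('plate top far edge',proj(-179,25,.105),proj(-167,25,.105))
g=cv2.cvtColor(cv2.imread('pics/w7.png'),cv2.COLOR_BGR2GRAY)
x0,y0=map(int,proj(-173,35,.09))
for r in range(y0-36,y0+30,4): print(r,*g[r,x0-16:x0+18])
print('cols from',x0-16)
for c in ('scene','side'):
    env.camera(c)
    for q in ('rod','index','pin'): print(c,q,[(np.round(x['location'],1),round(x['score'],2)) for x in env.mark_of(c,q)[:2]])
E
```

```text
15.4 [ 0.599  -0.0989  0.0675] [[-0.9795065751999201, -0.20139737595668042, 0.0024425596997417753], [-0.2013797299838289, 0.9794944169610863, 0.00607383681881224], [-0.0036157283862889174, 0.005457481087914639, -0.9999785709746043]] [ -9.5673  28.9507 -11.7659  49.2032   0.3664 -21.1854]
pin [551.3 334.1] 0.73 [0.6196 0.0967 0.08  ]
rod [284.4 277.6] 0.73 [ 0.5977 -0.0988  0.085 ]
park [518.7 302.1] 0.82 [0.6308 0.1289 0.008 ]
notch [550.4 332.4] 0.84 [0.6297 0.123  0.062 ]
feeder [496.4 214.9] 0.73 [0.5606 0.0676 0.    ]
tcp -169.78883780999203 -1.6506052096322632 [ 0.9 10.   2.8] 0.011085179202524517
expected tip of pointer [275.7 200.3] L/R [270.3 174.3] [281.1 174.3] [280.9 170.5]
plate top far edge [257.9 238.7] [292.7 238.8]
164 232 232 233 233 233 233 233 232 232 231 232 232 233 241 130 86 91 92 93 93 93 92 91 88 113 244 239 238 237 237 237 237 237 237
168 232 232 231 231 232 230 231 230 231 230 230 231 231 240 126 88 92 92 92 93 92 92 90 88 114 243 240 238 237 237 237 237 237 237
172 232 231 231 231 230 230 231 230 230 230 230 230 232 239 124 87 91 92 92 91 91 92 91 87 111 24
[... 1347 characters left out ...]
 227 226 228 227 227 231 210 119 108 109 107 107 104 105 104 102 101 102 99 98 99 95 99 96 98 96 96 96 95 95 92
220 229 229 226 226 226 226 227 227 235 140 107 110 108 106 107 106 103 103 102 102 99 99 98 98 95 96 97 96 96 98 97 96 93 93
224 135 137 138 136 136 134 133 133 127 108 109 110 109 107 106 104 102 102 101 100 100 99 96 96 96 97 96 97 97 96 95 94 94 92
228 136 137 137 138 137 137 137 140 117 110 108 110 108 105 106 103 102 102 101 99 99 98 96 91 91 91 95 96 96 94 95 94 92 91
cols from 259
scene rod [(array([208.7, 227.2]), 0.65)]
scene index []
scene pin [(array([ 85. , 266.4]), 0.72), (array([300.1, 242.5]), 0.56)]
side rod [(array([299.8, 243.5]), 0.57)]
side index []
side pin []
```

Run:
```python
from h import *
g=cv2.cvtColor(cv2.imread('pics/w7.png'),cv2.COLOR_BGR2GRAY)
for r in range(226,262,4): print(r,*g[r,254:312])
xf=np.array([-.1985,.9801]);b=np.array([.5637,.0672])
F=lambda px,z:(atz('wrist',px,z)[:2]-b)@xf*1e3
print([F((c,180),.09) for c in (272.6,283.5)],[F((c,240),.105) for c in (260,270,280,290,300)])
```

```text
226 136 136 136 137 138 138 137 137 137 138 138 138 138 129 111 110 109 107 106 104 101 103 102 102 101 98 97 97 97 91 92 95 97 95 97 95 95 92 93 92 88 87 152 155 153 154 132 128 163 164 165 163 163 163 164 152 150 151
230 137 136 136 137 137 136 137 136 137 137 138 137 140 111 109 108 108 107 105 104 103 101 100 101 100 96 92 92 91 91 91 95 97 96 95 94 94 92 91 91 89 85 120 165 166 163 163 165 163 163 163 161 162 160 162 160 161 160
234 133 134 135 138 137 136 135 137 137 136 135 137 128 110 109 107 106 106 106 101 102 102 99 98 92 92 91 94 93 94 92 93 95 93 95 93 94 94 91 90 90 86 81 124 126 124 124 125 122 122 122 124 120 121 121 106 107 109
238 135 136 136 135 135 136 135 135 136 135 136 137 112 107 108 107 107 104 100 101 100 100 102 99 97 99 97 95 95 91 88 89 92 97 96 94 92 89 90 89 88 88 85 87 101 102 103 102 102 102 102 103 101 102 103 101 102 102
242 134 136 134 135 133 133 135 135 134 133 135 124 106 120 137 146 150 155 158 160 161 162 160 158 159 159 159 160 155 155 155 152 153 154 153 155 158 150 132 132 126 120 99 81 97 111 111 112 111 111 110 110 109 112 110 111 110 111
[... 413 characters left out ...]
81 90 90 89 89 88 87 87 87 87 86 112 112 112
254 129 96 91 92 93 93 92 92 92 90 90 101 136 170 179 181 185 189 193 198 198 198 199 197 198 197 197 196 196 198 196 198 198 198 201 141 115 115 112 108 108 108 106 95 83 80 83 83 80 81 83 81 80 82 81 88 101 100
258 95 90 91 90 91 92 90 92 89 91 89 89 132 169 177 180 185 188 195 200 199 197 195 195 193 193 192 193 194 194 192 193 193 195 199 117 114 114 112 110 109 107 109 96 70 82 81 81 81 81 79 80 81 80 78 84 126 165
[np.float64(-174.16297644783572), np.float64(-170.07561734341292)] [np.float64(-178.29455224970144), np.float64(-174.8334262200957), np.float64(-171.37862683084413), np.float64(-167.92342467125783), np.float64(-164.46108721878971)]
```

The plate mid is 1.3–2.3 mm short of the pointer mid-plane, so I'll nudge it out by 1.7 mm and hold.

step_arm(
  targets=[
    [[0.03,-0.17,0,0,0],[0.03,-0.17,0,0,0],[0.03,-0.17,0,0,0],[0.03,-0.17,0,0,0],[0.03,-0.17,0,0,0],[0.03,-0.17,0,0,0],[0.03,-0.17,0,0,0],[0.03,-0.17,0,0,0]],
  ],
)

```text
time: 17.0
tool_pos: [0.5994, -0.1005, 0.0675]
tool_rot: [[-0.979, -0.201, 0.003], [-0.201, 0.979, 0.006], [-0.004, 0.006, -1.0]]
force: [-0.1, 11.1, 1.3]
width: 0.0115
finger_force: 58.9
```

step_arm(
  targets=[
    [[0,0,0,0,0],[0,0,0,0,0],[0,0,0,0,0],[0,0,0,0,0],[0,0,0,0,0],[0,0,0,0,0],[0,0,0,0,0],[0,0,0,0,0]],
  ],
)

```text
time: 17.8
tool_pos: [0.5993, -0.1005, 0.0674]
tool_rot: [[-0.98, -0.201, 0.002], [-0.201, 0.979, 0.006], [-0.004, 0.006, -1.0]]
force: [0.6, 10.7, 2.8]
width: 0.0118
finger_force: 58.9
```

Run:
```python
from h import *
o=env.get_obs();snap('wrist','w8')
g=cv2.cvtColor(cv2.imread('pics/w8.png'),cv2.COLOR_BGR2GRAY)
xf=np.array([-.1985,.9801]);b=np.array([.5637,.0672])
F=lambda px,z:(atz('wrist',px,z)[:2]-b)@xf*1e3
c=np.where(g[180,255:310]<160)[0]+255;print('pointer',c[0],c[-1],F(((c[0]+c[-1])/2,180),.09))
print(*g[246,254:312]);print('plate centre if 281.5',F((281.5,246),.105),'tcp',(o['tool_pos'][:2]-b)@xf*1e3,o['width'],o['finger_force'],o['force'])
print(env.mark_of('wrist','pin')[:1],env.mark_of('wrist','notch')[:1])
```

```text
pointer 278 287 -172.11846490001653
161 165 161 137 133 133 132 133 132 134 133 113 131 128 167 177 181 183 184 189 187 189 189 188 187 186 186 185 184 184 182 181 179 179 175 175 174 170 164 158 151 144 135 97 82 128 127 127 125 125 125 125 126 124 127 125 125 125
plate centre if 281.5 -172.52162114359237 tcp -171.46852199703537 0.01178758520185533 58.85278344154358 [ 0.60965536 10.72885503  2.75414388]
[{'location': [551.6, 333.1], 'score': 0.95}] [{'location': [554.7, 333.0], 'score': 0.81}]
```

The plate mid is at -171.5 to -172.5 mm and the pointer at -172.1 mm. The rod is held still at 59 N and the pin is parked, so I'm handing in the job.

```bash
python3 -c "
from plant import env
print(env.finish_job())"
```

```text
the job is handed in; nothing more can be done
None
```

The job is handed in: the pin stands parked and released in the notch, and the arm still holds the rod, its plate measured within about 1 mm of the pointer; no verdict was returned.

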